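Set the length stop of a drilling fixture and load the batten

TASK

Set the length stop on the drilling fixture: press the red spring button, slide the tube out and let the button pop fully up through the hole marked by the orange clip. Then slide the wooden batten along its trough until its end rests against the blue stop, and let go. Be gentle: never force the button against the edge of a hole or ram the stop, and leave the other things on the bench where they are.

Things in the scene. Friction and masses are not known exactly. Their poses are not given: they have to be found in the camera images.
- jig: Fixed drilling fixture: a plywood board 210 x 520 mm, 18 mm thick, carrying a square aluminium outer tube and, beside it, a shallow trough. Its y axis runs along tube and trough, z is up; the origin lies on the bench under the board (which reaches from x = -85 to +125 mm)
- outer_tube (a point): On the tube's axis line at the middle of its top face, 66 mm above the bench, at x = +40, y = -60 mm in the jig. Tube 40 mm wide, 210 mm long. Its 4 mm thick top wall has a 16 mm wide slot with four openings on it: a long one at the -y end, where the button stands at the start, and three 23 mm square holes 42 mm apart farther to +y
- trough (a point): Centre of the trough's floor, 18 mm above the bench, at x = -45, y = 0 mm in the jig. The trough is 33 mm wide inside and is 500 mm long; its side walls are 5 mm thick and only 12 mm high
- slide_tube: Inner steel tube that slides along the jig's y axis in the outer tube (about 2 N of friction, 160 mm of travel, growing to +y). It carries the red button and, outside the outer tube's +y end, a blue upright stop plate across the trough. Origin at bench height straight under the button, axes as the jig's
- button (a joint): How far the red spring button is pressed down, in m: 0 = fully up (popped through), 0.009 = bottomed. About 4 N starts it, 8 N bottoms it. Down by more than 3.5 mm it unlocks and the tube can slide; let go between holes it stays 3.5 mm down under the wall, and springs up by itself when within about 1.5 mm of a hole's centre, if nothing holds the stem
- button_top (a point): Centre of the flat top of the red button: a 14 mm square upright stem (sides along the jig's x and y) standing out of the slot, its top 34 mm above the outer tube's top face when up (100 mm above the bench). A 20 mm square shoulder round its foot fills the hole and locks the tube
- stop_face (a point): Point on the -y face of the blue stop plate, over the middle of the trough, 40 mm above the bench; axes as the jig's. The plate is 8 mm thick, its lower edge 33 mm and its upper edge 80 mm above the bench; the face is 205 mm to +y of the button
- clip_orange: Orange plastic clip 14 x 10 x 22 mm (origin at its centre, axes as the jig's) on the +x side of the outer tube, beside one of the three square holes: the wanted one. Stuck on by hand: up to 7 mm off the hole's centre along y. Its top stands 3 mm above the outer tube
- clip_blue: Like the orange clip, blue: marks one of the other holes
- clip_green: Like the orange clip, green: marks one of the other holes
- batten: Loose light-wood batten 30 x 120 x 34 mm (x, y, z), about 80 g, lying in the trough along the jig's y. Origin in the middle of its underside; y points to the stop
- batten_end (a point): On the batten's +y end face, which has to meet the stop, 22 mm above its underside
- chuck_key: Bystander: steel chuck key, 75 mm, lying on the fixture's board behind the tube
- offcut: Bystander: wood offcut 70 x 30 x 34 mm on the bench at the fixture's -y end
- glue: Bystander: glue bottle, 52 mm wide, 140 mm high
- screw_jar: Bystander: jar, 60 mm wide, 70 mm high
- screwdriver: Bystander: screwdriver with red handle
- hammer: Bystander: hammer
- caliper: Bystander: caliper, 170 mm long
There are look-alikes about, which are no part of the job. Leave any turquoise or yellow look-alike of the batten alone.

How it is judged (in metres and radians):
On the way, in this order (a step that is already met when the one before it is completed fails the run):
1. the red button is pressed down until it unlocks (more than 4 mm) (value of joint button above 0.004 m), for 0.1 s.
2. the button has popped up (less than 2 mm down) within 12 mm of the orange clip along the tube (value of joint button below 0.002 m and y of button_top in the frame of clip_orange between -0.012 and 0.012 m), for 0.2 s.
3. the batten's end is against the stop (within 3 mm) (y of batten_end in the frame of stop_face between -0.003 and 0.003 m and x of batten_end in the frame of stop_face between -0.008 and 0.008 m and z of batten_end in the frame of stop_face between -0.006 and 0.006 m and angle between the y axis of batten and the y axis of jig, either way round below 0.1 rad), for 0.2 s.
At the end, for the whole second after the job is handed in: The button is fully up (less than 2 mm down) through the hole marked by the orange clip (within 12 mm of the clip along the tube), the batten lies flat in its trough with its end within 3 mm of the stop face, and all is at rest (all of step 2 and all of step 3 and linear speed of each of batten, slide_tube below 0.01 m/s); the robot touches nothing.
It fails at once if the button is forced against the edge of a hole (more than 35 N between the sliding tube and the fixture) (contact force between slide_tube and jig above 35 N).
It fails at once if the batten is rammed against the stop (more than 35 N) (contact force between batten and slide_tube above 35 N).
It fails at once if the robot presses on the fixture with more than 30 N (contact force between the arm and jig above 30 N).
It fails at once if another thing on the bench is moved by more than 30 mm (distance of any of chuck_key, offcut, glue, screw_jar, screwdriver, hammer, caliper from where it was at the start of the episode above 0.03 m).
It also fails if it takes over 58 s, if anything falls off the work surface, if the arm or the gripper's body presses on something with over 40 N, if the wrist force passes 120 N, or if a joint passes its speed limit or range.

ROBOT

A 7-joint arm with a two-finger parallel gripper is mounted at the origin on the work surface. World frame = base frame: x ahead of the robot, y to its left, z up, the work surface at z = 0. Lengths are in mm, angles in rad, forces in N, time in s.
With the tool pointing down it reaches from about 425 to 975 mm from the base axis. Payload 16.7 kg.
Tool frame: the origin (TCP) lies at the centre of the arm's flange, where the gripper is bolted on; the fingertips stand 173 mm ahead of it and the grasp point (between the pads) lies 155 mm ahead of it; z points along the fingers, y is the line along which they close (so a half turn about z gives the same grasp; the last joint's range is limited). The gripper opens to 85 mm and grips with 20 to 120 N. Pads are 22 mm wide; open, the fingers measure 114 mm over their backs; the gripper's body (76 mm by 85 mm) begins 54 mm behind the grasp point. The pads swing forward as they close: fully open they stand 13 mm farther back than shut.
Start: joints at [1.121, 0.426, 0.074, 1.606, -0.034, 1.111, -0.067], TCP at [199.958, -644.674, 404.702] pointing down, gripper open.
Joint ranges: [-2.85, 2.85], [-0.5, 2.14], [-1.23, 1.37], [0.21, 2.46], [-1.02, 4.16], [0.16, 2.05], [-2.73, 2.73]. Speed limits (rad/s): [1.89, 1.89, 2.39, 2.39, 3.01, 3.01, 3.01].

INTERFACE

Orientations are given as a rotation vector (axis times angle).
In Python, from rig import bot, optics, finish_job gives the robot as it stands. The module is installed in compiled form; this text tells all that it offers.
- The arm moves only by the shell command python3 -m creep 'ROWS'. ROWS is JSON, one flat list of numbers, 7 for each row, row after row: the closure, from -1 (fully open) to 1 (shut), so that 0 is half open, then the shift along the tool's x, y, z as a fraction of full scale, then the turn, a rotation vector about the tool's x, y, z as a fraction of full scale. A call has 1 to 8 rows; each row is the pose to reach, as a shift and turn from the pose commanded when the call began, along the tool's axes at that moment; what a row does not reach only later rows make up. Full scale, the value 1, is 0.1 m for a shift and pi/2 rad for a turn. A row lasts 1/10 s, in which the tool goes at most 50 mm and 8.59 degrees, less where a joint would pass 70% of its speed; a pose out of reach is approached as far as the arm can. A call with a number of a shift or a turn outside -1 to 1 is refused whole. A call with a gripper value outside its range is refused whole. The fingers move at their own pace and stop on an object; the grip force is fixed at half the most. Time passes only in rows, so rows that repeat a pose let the fingers close. It gives the time, the measured TCP pose, the force, the opening and the grip force at its end, in the units of the state.
- bot.state(): the state, without advancing time (a new reading comes with each control period).
- optics.capture(name): name is "scene" or "top"; returns the picture (400x640x3 uint8, red, green, blue); there is no depth.
- optics.camera_model(name): a dict with "fov_y" (degrees; the focal length in pixels is half the picture's height over the tangent of half this angle, whatever the lens; pixels are square), "cx", "cy" (the principal point, pixels), "dist_coeffs" ([k1, k2, p1, p2, k3] as OpenCV has them; the pictures are not rectified), "R" (3x3) and "t" (3): a world point X has camera coordinates R X + t. Camera axes: x right, y down, z forward; pixel columns grow to the right and rows downward; lengths in mm; the calibration is good to about 2 mm. A picture is of the moment at which its call begins. camera_model takes no time and is no camera call.
- finish_job(): hands the job in; it is judged then, once.
The state is a dict: "time": time; "joint_positions": joint angles; "joint_vel": joint speeds; "joint_efforts": joint torques, N m; "tool_pos": TCP position; "tcp_rot": TCP orientation; "force": force on the tool from outside, world axes, zero at the start; "moment": the same for the moment, N m; "opening": opening from 0.0 (shut) to 1.0 (fully open); "grasp_force": force on a finger pad.
Only numpy, scipy, OpenCV 4.12 (cv2) and the standard library are available. Lean on these libraries where they do the work, as an engineer would, in place of code of your own. Each camera call takes 0.05 s, during which the arm holds its last target. There are 200 camera calls.

## Working session

There is one attempt and no reset: what is moved stays moved. The work goes in short steps, Python scripts to look and compute and a shell command to move; the robot and the scene stay as the last step left them, time stands still between calls to the robot, and variables do not carry over. Pictures are saved under pics/ and viewed, at most 10 in all, crops included, and the job is handed in when it is done.

```bash
mkdir -p pics
cat > h.py <<'E'
import numpy as np, cv2, json
from rig import bot, optics, finish_job
def K(m):
    f=200/np.tan(np.radians(m["fov_y"])/2)
    return np.array([[f,0,m["cx"]],[0,f,m["cy"]],[0,0,1.]]),np.array(m["dist_coeffs"],float)
def ray(name,uv,z):
    m=optics.camera_model(name);k,d=K(m);R=np.array(m["R"]);t=np.array(m["t"])
    p=cv2.undistortPoints(np.array(uv,float).reshape(-1,1,2),k,d).reshape(-1,2)
    c=-R.T@t;D=np.c_[p,np.ones(len(p))]@R
    return c+D*((z-c[2])/D[:,2])[:,None]
def proj(name,X):
    m=optics.camera_model(name);k,d=K(m)
    return cv2.projectPoints(np.array(X,float).reshape(-1,1,3),cv2.Rodrigues(np.array(m["R"],float))[0],np.array(m["t"],float),k,d)[0].reshape(-1,2)
def snap(name,fn):
    im=optics.capture(name);cv2.imwrite(fn,im[:,:,::-1]);return im
E
python3 - <<'E'
from h import *
a=snap("scene","pics/s0.png");b=snap("top","pics/t0.png")
s=bot.state();print(s["time"],s["tool_pos"],s["tcp_rot"],s["force"])
for n in("scene","top"):
    m=optics.camera_model(n);print(n,-np.array(m["R"]).T@np.array(m["t"]),m["fov_y"])
E
```

```text
0.1 [ 199.93734063 -644.53281551  404.07558447] [-3.10501690e+00 -4.70478879e-01  3.62734652e-04] [0.03385949 0.15729985 0.43118706]
scene [1141.36034753  644.94512749 1310.67145431] 50.52178092649421
top [ 322.78063347  -51.10209394 1507.62626248] 54.385449630067235
```

View pics/s0.png

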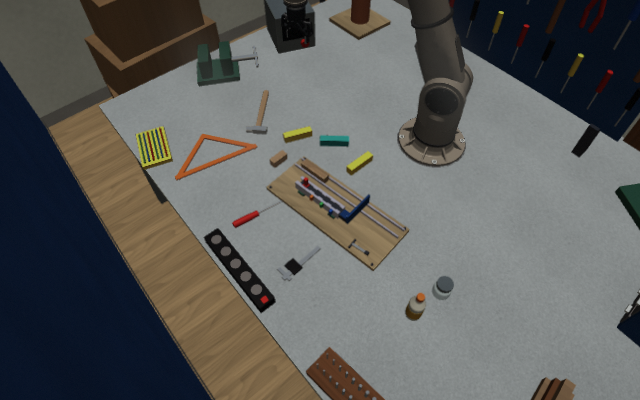

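View pics/t0.png

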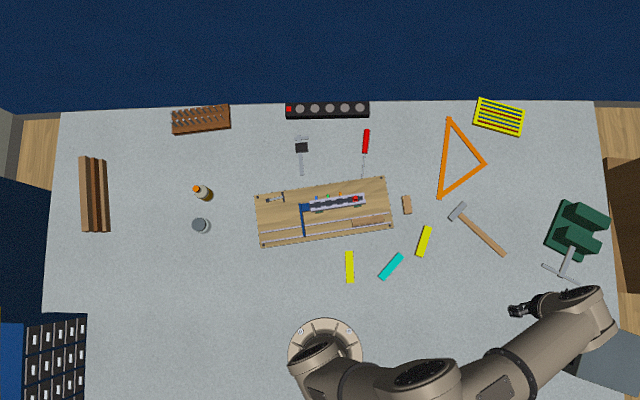

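The scene view shows the board with its tube at about (335,200). In the top view the board is around (325,210), with the red button at about (355,199), the blue stop at (304,220) and the batten in the trough at about (372,220). The look-alikes lie off the board: yellow at (349,266) and (423,241), turquoise at (391,266). The batten meant is the light-wood one in the trough. I'll enlarge the crop to confirm this and read the clips.

Run:
```python
import cv2,numpy as np
t=cv2.imread("pics/t0.png")[170:255,245:405];s=cv2.imread("pics/s0.png")[150:275,260:415]
t=cv2.resize(t,(800,425),interpolation=cv2.INTER_CUBIC);cv2.imwrite("pics/tc.png",t)
cv2.imwrite("pics/sc.png",cv2.resize(s,None,fx=4.8,fy=4.8,interpolation=cv2.INTER_CUBIC)[:600,:800])
```

```text
(no output)
```

View pics/tc.png

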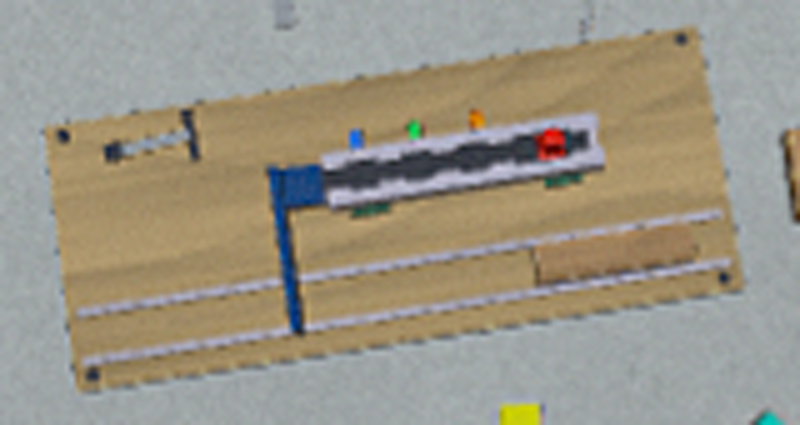

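View pics/sc.png

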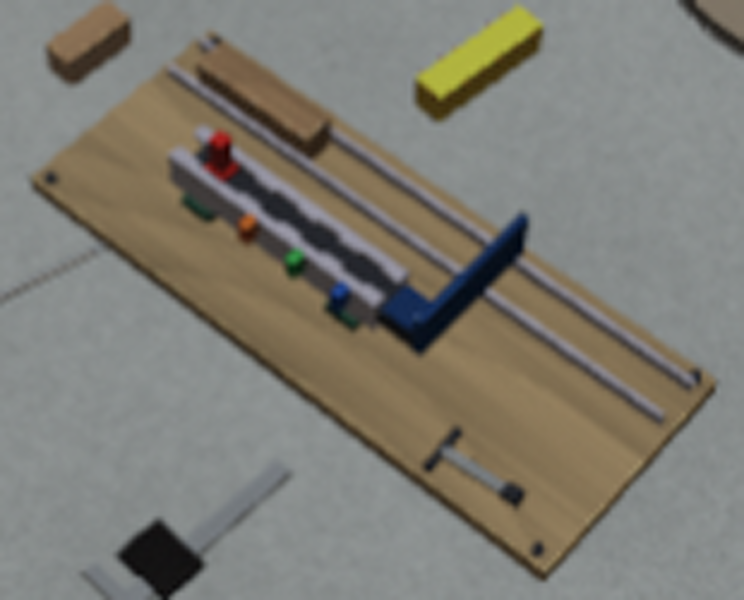

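The crops confirm it. Wooden batten: top crop (615,252), in the trough. The offcut lies off the board, and the yellow and turquoise pieces lie on the bench. The orange clip (top crop (477,119)) is beside the first hole, nearest the button (550,145). Green is at the middle hole and blue at the far one. Next I compute the poses.

```bash
cat >> h.py <<'E'
def tri(uvs):
    A=[];B=[]
    for n,uv in uvs:
        m=optics.camera_model(n);k,d=K(m);R=np.array(m["R"]);t=np.array(m["t"])
        p=cv2.undistortPoints(np.array(uv,float).reshape(1,1,2),k,d)[0,0]
        for i in(0,1): A.append(R[i]-p[i]*R[2]);B.append(p[i]*t[2]-t[i])
    return np.linalg.lstsq(np.array(A),np.array(B),rcond=None)[0]
def cen(im,f,box):
    x0,y0,x1,y1=box;c=im[y0:y1,x0:x1].astype(int);mk=f(c[...,0],c[...,1],c[...,2])
    v,u=np.nonzero(mk);return np.array([u.mean()+x0,v.mean()+y0]),len(u)
E
python3 - <<'E'
from h import *
J=np.array([[125,260],[125,-260],[-85,-260],[-85,260]],float)
ct=(np.array([[46,128],[696,28],[742,290],[80,390]])+.5)/5-.5+[245,170]
cs=(np.array([[545,575],[35,182],[208,35],[713,385]])+.5)/4.8-.5+[260,150]
W=[ray("top",ct,18)[:,:2],ray("scene",cs,18)[:,:2]]
def fit(J,W):
    a=J-J.mean(0);b=W-W.mean(0);th=np.arctan2((a[:,0]*b[:,1]-a[:,1]*b[:,0]).sum(),(a*b).sum())
    R=np.array([[np.cos(th),-np.sin(th)],[np.sin(th),np.cos(th)]]);o=W.mean(0)-R@J.mean(0)
    return th,R,o,np.abs(W-J@R.T-o).max()
for w in W: print(fit(J,w)[0::2],fit(J,w)[3])
th,R,o,e=fit(np.r_[J,J],np.r_[W[0],W[1]]);print("jig",th,o,e)
tj=lambda p:(R.T@(np.array(p)[:2]-o)).round(1)
t=cv2.imread("pics/t0.png")[:,:,::-1];s=cv2.imread("pics/s0.png")[:,:,::-1]
red=lambda r,g,b:(r>120)&(g<60)&(b<60)
orr=lambda r,g,b:(r>150)&(g>70)&(g<150)&(b<70)
for nm,f,z in(("red",red,98),("orange",orr,64)):
    a,n1=cen(t,f,(330,185,375,210));b,n2=cen(s,f,(295,170,330,205))
    P=tri([("top",a),("scene",b)]);print(nm,a,n1,b,n2,P,tj(P),tj(ray("top",a,z)[0]),tj(ray("scene",b,z)[0]))
# batten top corners in top view z=52
bt=(np.array([[536,248],[692,226],[698,258],[540,282]])+.5)/5-.5+[245,170]
for p in ray("top",bt,52): print("bat",p.round(1),tj(p))
st=(np.array([[290,205],[301,330]])+.5)/5-.5+[245,170]
for p in ray("top",st,80): print("stop",tj(p))
for j in ([40,-150],[40,-100],[-45,-170],[-45,50]): print(j,(R@j+o).round(1))
print(cv2.Rodrigues(np.array(bot.state()["tcp_rot"]))[0].round(3))
E
```

```text
(np.float64(0.13916929187055246), array([521.09873137,   1.2822542 ])) 3.105435963991914
(np.float64(0.1409710917899615), array([524.12987901,   2.67218739])) 4.261626164265181
jig 0.14006831555683824 [522.61429192   1.97725682] 4.891571412443756
red [354.77777778 197.72222222] 18 [305.71428571 178.57142857] 7 [ 577.69316725 -118.0635626   100.5652466 ] [  37.8 -126.6] [  37.5 -125.7] [  36.9 -129.1]
orange [341.1 194.1] 10 [311.33333333 195.33333333] 3 [596.68977023 -66.98775721  68.5097958 ] [ 63.7 -78.6] [ 65.  -79.5] [ 61.  -80.2]
bat [ 503.7 -106.5   52. ] [ -33.9 -104.8]
bat [ 518.7 -224.3   52. ] [ -35.4 -223.5]
bat [ 494.4 -228.    52. ] [ -60.  -223.8]
bat [ 478. -109.   52.] [ -59.7 -103.6]
stop [22.5 72. ]
stop [-70.7  77. ]
[40, -150] [ 583.2 -141. ]
[40, -100] [576.2 -91.5]
[-45, -170] [ 501.8 -172.6]
[-45, 50] [471.1  45.2]
[[ 0.955  0.296 -0.   ]
 [ 0.296 -0.955  0.001]
 [-0.    -0.001 -1.   ]]
```

The jig is at about (522.6, 2.0) with yaw 0.14. The button is at world (578,-117), with its hole about 45–50 mm away, and the batten's +y end is at jig y≈-104. Plan: press the button with the shut fingertips and drag it, then nudge it with the finger side. After that, push the batten from behind.

```bash
python3 -m creep '[1,0.5,-0.39,0,0,0,0.05, 1,1,-0.78,0,0,0,0.102, 1,1,-0.78,0,0,0,0.102, 1,1,-0.78,0,0,0,0.102]'
python3 -m creep '[1,0.35,-0.35,0.07,0,0,0,1,0.7,-0.7,0.15,0,0,0,1,0.9,-0.94,0.2,0,0,0,1,0.9,-0.94,0.2,0,0,0]'
python3 -m creep '[1,0.35,-0.35,0.07,0,0,0,1,0.7,-0.7,0.15,0,0,0,1,0.9,-0.94,0.2,0,0,0,1,0.9,-0.94,0.2,0,0,0]'
```

```text
time: 0.5
tool_pos: [275.5, -537.3, 404.7]
tcp_rot: [-3.132, -0.229, -0.002]
force: [-0.6, 0.3, -0.2]
opening: 0.333
grasp_force: 0.0
time: 0.9
tool_pos: [350.8, -431.5, 383.9]
tcp_rot: [-3.131, -0.229, 0.0]
force: [-0.4, 0.5, -0.0]
opening: 0.001
grasp_force: 0.0
time: 1.3
tool_pos: [426.4, -326.0, 364.0]
tcp_rot: [-3.132, -0.229, 0.0]
force: [-0.2, -1.1, -0.4]
opening: 0.002
grasp_force: 0.0
```

```bash
python3 -m creep '[1,0.35,-0.35,0.07,0,0,0,1,0.7,-0.7,0.15,0,0,0,1,0.9,-0.92,0.2,0,0,0,1,0.9,-0.92,0.2,0,0,0]'
python3 -m creep '[1,0.35,-0.35,0.07,0,0,0,1,0.7,-0.7,0.15,0,0,0,1,0.9,-0.92,0.3,0,0,0,1,0.9,-0.92,0.3,0,0,0,1,0.9,-0.92,0.3,0,0,0]'
python3 - <<'E'
from h import *
a=snap("scene","pics/s1.png");s=bot.state();print(s["tool_pos"],s["force"])
cv2.imwrite("pics/s1c.png",cv2.resize(a[130:250,260:400,::-1],None,fx=5,fy=5,interpolation=cv2.INTER_CUBIC))
E
```

```text
time: 1.7
tool_pos: [502.4, -222.7, 343.9]
tcp_rot: [-3.132, -0.228, 0.0]
force: [-0.0, -0.6, 0.3]
opening: 0.001
grasp_force: 0.0
time: 2.2
tool_pos: [576.6, -122.8, 314.1]
tcp_rot: [3.134, 0.22, -0.002]
force: [-0.4, -0.6, 0.4]
opening: -0.001
grasp_force: 0.0
[ 576.36923581 -123.53292974  314.570125  ] [-0.13598537 -0.08751174 -0.19824094]
```

View pics/s1c.png

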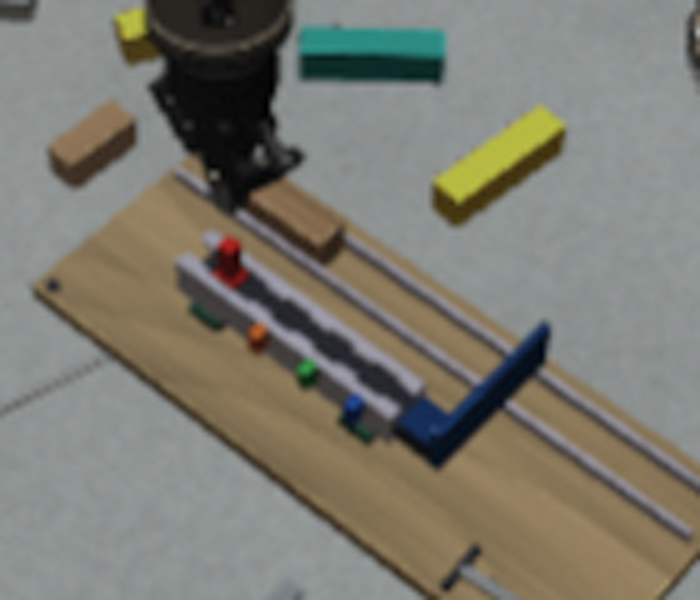

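The fingertip is at (228,205) in the crop, hovering just above the button at (230,255), which matches the measurements. Next I descend and press.

```bash
python3 -m creep '[1,0.025,-0.062,0.15,0,0,0,1,0.025,-0.062,0.3,0,0,0,1,0.025,-0.062,0.36,0,0,0,1,0.025,-0.062,0.36,0,0,0]'
for i in 1; do python3 -m creep '[1,0,0,0.03,0,0,0,1,0,0,0.05,0,0,0,1,0,0,0.05,0,0,0]'; done
```

```text
time: 2.65
tool_pos: [577.7, -115.8, 277.3]
tcp_rot: [-3.134, -0.22, 0.003]
force: [0.3, 0.6, 0.3]
opening: 0.001
grasp_force: 0.0
time: 2.95
tool_pos: [578.3, -115.3, 273.8]
tcp_rot: [-3.134, -0.221, -0.0]
force: [-0.2, -0.4, 0.7]
opening: -0.001
grasp_force: 0.0
```

```bash
python3 -m creep '[1,0,0,0.02,0,0,0,1,0,0,0.02,0,0,0]' | grep -E 'pos|force'
python3 -m creep '[1,0,0,0.02,0,0,0,1,0,0,0.02,0,0,0]' | grep -E 'pos|force'
python3 -m creep '[1,0,0,0.02,0,0,0,1,0,0,0.02,0,0,0]' | grep -E 'pos|force'
```

```text
tool_pos: [578.5, -115.3, 272.0]
force: [-0.4, -0.1, 4.3]
grasp_force: 2.2
tool_pos: [578.5, -115.3, 270.0]
force: [-1.4, -0.4, 5.0]
grasp_force: 2.7
tool_pos: [578.5, -115.4, 268.0]
force: [-1.0, -0.5, 6.5]
grasp_force: 3.1
```

```bash
python3 -m creep '[1,0,0,0.02,0,0,0,1,0,0,0.02,0,0,0]' | grep -E 'pos|force'
python3 -m creep '[1,0,-0.02,0,0,0,0,1,0,-0.04,0,0,0,0,1,0,-0.06,0,0,0,0,1,0,-0.08,0,0,0,0,1,0,-0.10,0,0,0,0,1,0,-0.10,0,0,0,0]' | grep -E 'time|pos|force'
python3 - <<'E'
from h import *
a=snap("scene","pics/s2.png")
red=lambda r,g,b:(r>120)&(g<60)&(b<60)
p,n=cen(a,red,(295,165,345,215));print(p,n)
cv2.imwrite("pics/s2c.png",cv2.resize(a[130:250,260:400,::-1],None,fx=5,fy=5,interpolation=cv2.INTER_CUBIC))
E
```

```text
tool_pos: [578.5, -115.3, 266.0]
force: [-1.6, -0.2, 7.4]
grasp_force: 3.5
time: 4.35
tool_pos: [577.1, -105.4, 266.3]
force: [-2.5, -0.9, 6.3]
grasp_force: 3.5
[nan nan] 0h.py:25: RuntimeWarning: Mean of empty slice.
  v,u=np.nonzero(mk);return np.array([u.mean()+x0,v.mean()+y0]),len(u)
  ret = ret.dtype.type(ret / rcount)
```

View pics/s2c.png

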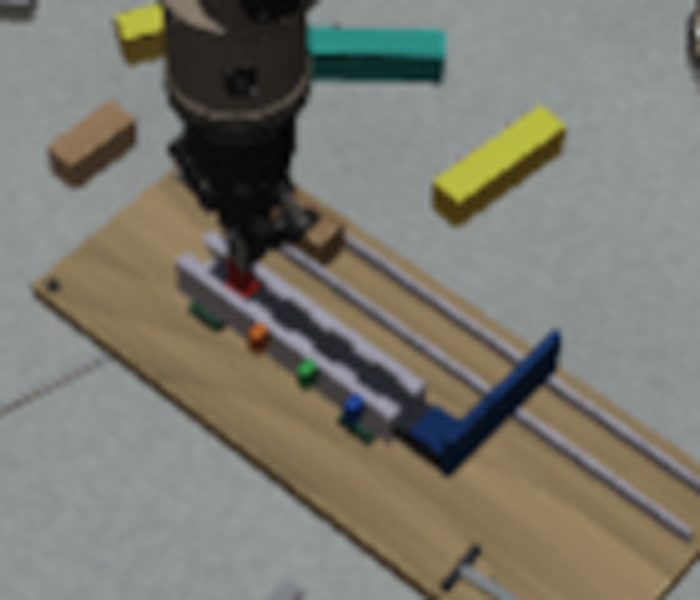

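The stop corner moved from (437,465) to (449,472) in the crop, so the tube drags along with the fingertip. I continue to just short of the marked hole.

```bash
python3 -m creep '[1,0,-0.03,0,0,0,0,1,0,-0.06,0,0,0,0,1,0,-0.09,0,0,0,0,1,0,-0.12,0,0,0,0,1,0,-0.15,0,0,0,0,1,0,-0.18,0,0,0,0,1,0,-0.22,0,0,0,0,1,0,-0.22,0,0,0,0]' | grep -E 'time|pos|force'
python3 -m creep '[1,0,0,-0.05,0,0,0,1,0,0.04,-0.25,0,0,0,1,0,0.3,-0.5,0,0,0,1,0,0.7,-0.5,0,0,0,1,0,0.7,-0.5,0,0,0]' | grep -E 'time|pos|force'
python3 - <<'E'
from h import *
a=snap("scene","pics/s3.png");t=snap("top","pics/t3.png")
red=lambda r,g,b:(r>120)&(g<60)&(b<60)
bl=lambda r,g,b:(b>70)&(r<50)&(g<85)&(b-g>25)
th=.14;R=np.array([[np.cos(th),-np.sin(th)],[np.sin(th),np.cos(th)]]);o=np.array([522.6,2.])
for n,im in(("top",t),("scene",a)):
    bx=(325,185,375,210) if n=="top" else (295,165,345,215)
    p,c=cen(im,red,bx);print(n,p,c,R.T@(ray(n,p,95)[0,:2]-o))
    s0=cv2.imread("pics/t0.png" if n=="top" else "pics/s0.png")[:,:,::-1]
    bx=(285,195,325,240) if n=="top" else (325,185,380,230)
    q=[R.T@(ray(n,cen(i,bl,bx)[0],60)[0,:2]-o) for i in(s0,im)];print("stop shift",q[1]-q[0])
t=cv2.resize(t[170:255,245:405,::-1],(800,425),interpolation=cv2.INTER_CUBIC);cv2.imwrite("pics/t3c.png",t)
E
```

```text
time: 5.2
tool_pos: [573.9, -83.4, 266.2]
force: [-1.4, -0.1, 6.6]
grasp_force: 3.5
time: 5.7
tool_pos: [583.6, -158.2, 316.5]
force: [-0.7, 0.7, -1.0]
grasp_force: 0.0
top [346.0625 199.0625] 16 [ 38.05911292 -93.49379425]
stop shift [-1.01896957 32.43759021]
scene [312.42857143 183.85714286] 7 [ 36.84562149 -96.15711052]
stop shift [-1.29146836 29.70799395]
```

View pics/t3c.png

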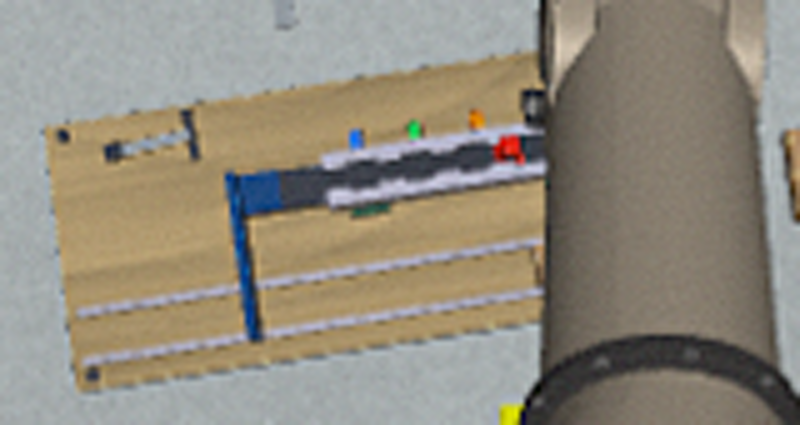

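The button is free at top crop (510,148), jig y≈-95, short of the orange clip at (477,119). The stop shifted 32 mm with it. Next I lower the shut fingers behind the stem and nudge it.

```bash
python3 -m creep '[1,0,0,0.4,0,0,0,1,0,-0.1,0.68,0,0,0,1,0,-0.3,0.68,0,0,0,1,0,-0.4,0.68,0,0,0,1,0,-0.4,0.68,0,0,0]' | grep -E 'time|pos|force'
python3 -m creep '[1,0,-0.03,0,0,0,0,1,0,-0.06,0,0,0,0,1,0,-0.06,0,0,0,0]' | grep -E 'pos|^force'
python3 -m creep '[1,0,-0.02,0,0,0,0,1,0,-0.04,0,0,0,0,1,0,-0.04,0,0,0,0]' | grep -E 'pos|^force'
python3 -m creep '[1,0,-0.02,0,0,0,0,1,0,-0.04,0,0,0,0,1,0,-0.04,0,0,0,0]' | grep -E 'pos|^force'
```

```text
time: 6.3
tool_pos: [577.9, -111.1, 247.6]
force: [-0.2, -0.6, 0.4]
grasp_force: 0.0
tool_pos: [577.2, -107.9, 247.8]
force: [-0.1, -2.1, -1.4]
tool_pos: [576.6, -103.9, 247.8]
force: [1.0, -4.6, -0.6]
tool_pos: [576.1, -99.7, 247.8]
force: [-0.2, -3.5, -0.3]
```

```bash
cat > m.py <<'E'
from h import *
bl=lambda r,g,b:(b>70)&(r<50)&(g<85)&(b-g>25)
th=.14;R=np.array([[np.cos(th),-np.sin(th)],[np.sin(th),np.cos(th)]]);o=np.array([522.6,2.])
for n in("top","scene"):
    im=optics.capture(n);bx=(275,195,325,240) if n=="top" else (325,185,390,240)
    s0=cv2.imread("pics/t0.png" if n=="top" else "pics/s0.png")[:,:,::-1]
    q=[R.T@(ray(n,cen(i,bl,bx)[0],60)[0,:2]-o) for i in(s0,im)];print("stop shift",q[1]-q[0])
    cv2.imwrite("pics/last_%s.png"%n,im[:,:,::-1])
print((R.T@(bot.state()["tool_pos"][:2]-o)).round(1),bot.state()["force"].round(1))
E
python3 m.py
```

```text
stop shift [-0.68022277 42.39586377]
stop shift [-1.09319046 38.69620752]
[  38.8 -108.2] [-0.1 -5.1  0.9]
```

```bash
for i in 1; do 
python3 -m creep '[1,0,-0.015,0,0,0,0,1,0,-0.015,0,0,0,0]' | grep -E 'pos|^force'
python3 -m creep '[1,0,-0.015,0,0,0,0,1,0,-0.015,0,0,0,0]' | grep -E 'pos|^force'
python3 -m creep '[1,0,-0.015,0,0,0,0,1,0,-0.015,0,0,0,0]' | grep -E 'pos|^force'
done; python3 m.py
```

```text
tool_pos: [575.9, -98.1, 247.8]
force: [-0.1, -4.6, 0.2]
tool_pos: [575.6, -96.5, 247.7]
force: [-0.4, -3.5, 0.8]
tool_pos: [575.4, -94.9, 247.7]
force: [-1.6, -3.7, 1.5]
stop shift [ 0.8257685  47.24519518]
stop shift [-2.25749241 44.24086142]
[  38.8 -103.4] [ 0.  -4.1  0.8]
```

```bash
python3 -m creep '[1,0,-0.015,0,0,0,0,1,0,-0.015,0,0,0,0]' | grep -E 'pos|^force'
python3 -m creep '[1,0,-0.015,0,0,0,0,1,0,-0.015,0,0,0,0]' | grep -E 'pos|^force'
```

```text
tool_pos: [575.2, -93.3, 247.7]
force: [-0.1, -3.2, 1.2]
tool_pos: [575.0, -91.8, 247.7]
force: [-0.7, -3.5, 1.7]
```

```bash
python3 -m creep '[1,0,-0.01,0,0,0,0,1,0,-0.01,0,0,0,0]' | grep -E 'pos|^force'
python3 m.py
```

```text
tool_pos: [574.9, -90.9, 247.7]
force: [-0.8, -3.8, 0.7]
stop shift [ 0.76283071 51.17447593]
stop shift [-1.25956779 47.46902594]
[ 38.8 -99.3] [-0.5 -2.3  2.2]
```

```bash
python3 -m creep '[1,0,-0.01,0,0,0,0,1,0,-0.01,0,0,0,0]' | grep -E 'pos|^force'
python3 -m creep '[1,0,-0.01,0,0,0,0,1,0,-0.01,0,0,0,0]' | grep -E 'pos|^force'
```

```text
tool_pos: [574.7, -90.0, 247.7]
force: [-0.3, -4.0, 1.2]
tool_pos: [574.6, -88.9, 247.7]
force: [-1.0, -3.4, 1.1]
```

```bash
python3 -m creep '[1,0,-0.01,0,0,0,0,1,0,-0.01,0,0,0,0]' | grep -E 'pos|^force'
python3 -m creep '[1,0,-0.01,0,0,0,0,1,0,-0.01,0,0,0,0]' | grep -E 'pos|^force'
```

```text
tool_pos: [574.5, -87.9, 247.7]
force: [-1.1, -3.0, 1.4]
tool_pos: [574.3, -86.9, 247.8]
force: [-0.9, -2.4, 2.7]
```

```bash
python3 m.py; python3 -c "
import cv2
a=cv2.imread('pics/last_scene.png')[140:240,270:390];cv2.imwrite('pics/v7.png',cv2.resize(a,None,fx=6,fy=6,interpolation=cv2.INTER_CUBIC))"
```

```text
stop shift [-1.00905718 55.85366716]
stop shift [-0.85497316 50.56212245]
[ 38.8 -95.3] [-0.7 -4.   1.5]
```

View pics/v7.png

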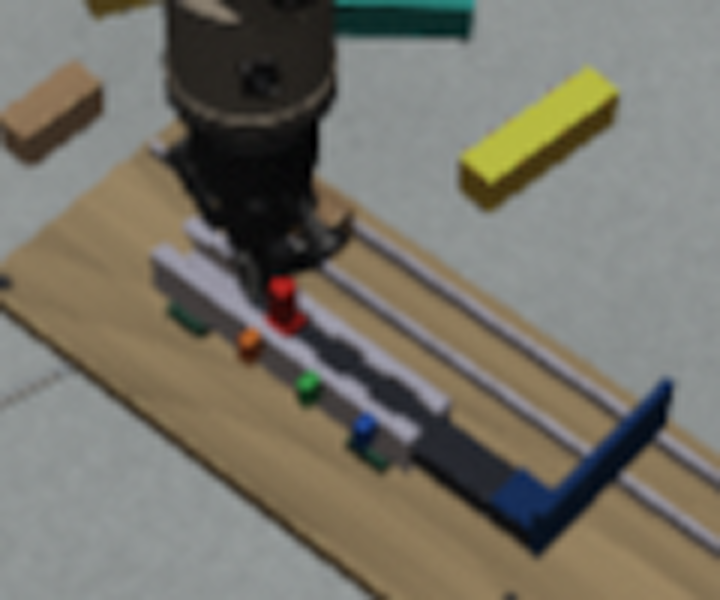

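The button foot is at crop (288,325) and the orange clip at (250,345). The button is now near or slightly past the clip, with no clear pop. I back the finger off and measure the button height from two views.

```bash
python3 -m creep '[1,0,0.1,0,0,0,0,1,0,0.3,0,0,0,0,1,0,0.6,0,0,0,0,1,0,0.6,0,0,0,0]' | grep -E 'pos|^force'
cat > b.py <<'E'
from h import *
th=.14;R=np.array([[np.cos(th),-np.sin(th)],[np.sin(th),np.cos(th)]]);o=np.array([522.6,2.])
def w(im,bx):
    x0,y0,x1,y1=bx;c=im[y0:y1,x0:x1].astype(float);k=np.clip(c[...,0]-1.2*np.maximum(c[...,1],c[...,2])-40,0,None);k*=(c[...,1]<90)
    v,u=np.mgrid[y0:y1,x0:x1];return np.array([(u*k).sum(),(v*k).sum()])/k.sum(),k.sum()
for tag in("0","N"):
    if tag=="0": t,s=[cv2.imread("pics/%s0.png"%q)[:,:,::-1] for q in "ts"]
    else: t,s=optics.capture("top"),optics.capture("scene")
    a,n=w(t,(325,185,375,210));b,m=w(s,(295,165,345,215))
    P=tri([("top",a),("scene",b)]);print(tag,a.round(2),n,b.round(2),m,"jig",(R.T@(P[:2]-o)).round(1),"z",P[2].round(1),(R.T@(ray("top",a,95)[0,:2]-o)).round(1),(R.T@(ray("scene",b,85)[0,:2]-o)).round(1))
cv2.imwrite("pics/last_scene.png",s[:,:,::-1]);cv2.imwrite("pics/last_top.png",t[:,:,::-1])
E
python3 b.py;python3 m.py
```

```text
tool_pos: [582.7, -150.8, 247.6]
force: [-0.2, -0.8, 0.4]
0 [354.78 197.91] 2348.6 [305.91 181.59] 991.8000000000001 jig [  39.2 -126.6] z 84.3 [  37.4 -125.9] [  39.5 -126.3]
N [340.11 200.23] 2405.8 [316.76 189.41] 1065.2 jig [ 39.2 -72.1] z 85.2 [ 37.1 -71.2] [ 39.5 -72.8]
stop shift [-0.1127108  55.62596639]
stop shift [-0.91314912 50.56222612]
[  38.9 -154.9] [ 0.4 -0.4  0.3]
```

```bash
sed -e 's/("0","N")/("0",)/' -e 's/pics\/%s0/pics\/%s3/' b.py > b3.py; python3 b3.py; python3 -c "
import cv2
a=cv2.imread('pics/last_top.png')[180:235,270:370];cv2.imwrite('pics/v8.png',cv2.resize(a,None,fx=8,fy=8,interpolation=cv2.INTER_CUBIC))"
```

```text
0 [346.35 199.02] 2239.6 [312.08 185.29] 828.0000000000001 jig [ 39.3 -95.2] z 89.6 [ 38.1 -94.6] [ 37. -98.]
```

View pics/v8.png

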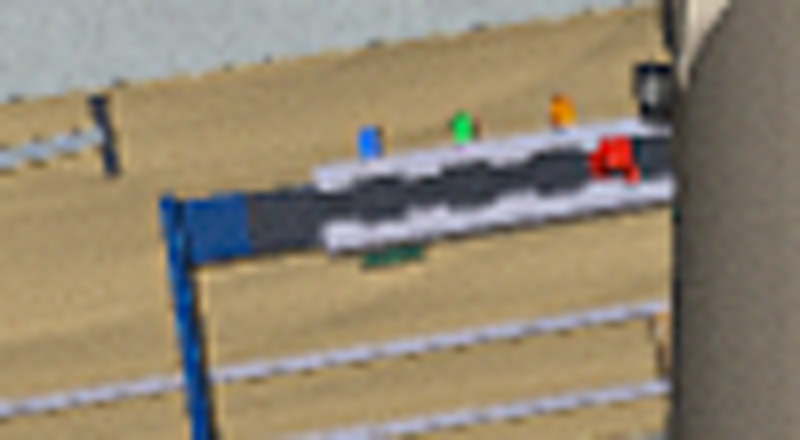

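This crop is the earlier picture: button at (613,157), with the orange hole's widening about 20 mm further left. It fits the current estimate of -72. I return to the stem and test gently whether it is locked.

```bash
python3 -m creep '[1,0,-0.3,0,0,0,0,1,0,-0.5,0,0,0,0,1,0,-0.58,0,0,0,0,1,0,-0.6,0,0,0,0,1,0,-0.6,0,0,0,0]' | grep -E 'pos|^force'
python3 -m creep '[1,0,-0.01,0,0,0,0,1,0,-0.01,0,0,0,0]' | grep -E 'pos|^force'
```

```text
tool_pos: [574.4, -87.2, 247.8]
force: [-0.4, 0.3, -0.2]
tool_pos: [574.2, -86.7, 247.7]
force: [-0.2, -0.1, -0.4]
```

```bash
python3 -m creep '[1,0,-0.01,0,0,0,0,1,0,-0.01,0,0,0,0]' | grep -E 'pos|^force'
python3 b.py | tail -1
```

```text
tool_pos: [574.0, -85.5, 247.7]
force: [-0.1, -1.5, -1.1]
 ** On entry to DLASCL parameter number  4 had an illegal valueb.py:5: RuntimeWarning: invalid value encountered in divide
  v,u=np.mgrid[y0:y1,x0:x1];return np.array([(u*k).sum(),(v*k).sum()])/k.sum(),k.sum()
Traceback (most recent call last):
  File "b.py", line 10, in <module>
    P=tri([("top",a),("scene",b)]);print(tag,a.round(2),n,b.round(2),m,"jig",(R.T@(P[:2]-o)).round(1),"z",P[2].round(1),(R.T@(ray("top",a,95)[0,:2]-o)).round(1),(R.T@(ray("scene",b,85)[0,:2]-o)).round(1))
  File "h.py", line 22, in tri
    return np.linalg.lstsq(np.array(A),np.array(B),rcond=None)[0]
           ~~~~~~~~~~~~~~~^^^^^^^^^^^^^^^^^^^^^^^^^^^^^^^^^^^^
numpy.linalg.LinAlgError: SVD did not converge in Linear Least Squares
```

```bash
python3 -m creep '[1,0,-0.01,0,0,0,0,1,0,-0.01,0,0,0,0]' | grep -E 'pos|^force'
python3 -m creep '[1,0,-0.01,0,0,0,0,1,0,-0.01,0,0,0,0]' | grep -E 'pos|^force'
```

```text
tool_pos: [573.9, -84.2, 247.8]
force: [0.4, -1.7, -0.4]
tool_pos: [573.7, -82.9, 247.7]
force: [-0.3, -0.6, 0.7]
```

```bash
python3 -m creep '[1,0,-0.01,0,0,0,0,1,0,-0.01,0,0,0,0]' | grep -E 'pos|^force'
python3 m.py
python3 - <<'E'
import cv2,numpy as np
a=[cv2.imread(f'pics/{n}.png') for n in('s0','s3','last_scene')]
c=[cv2.resize(x[165:215,290:340],None,fx=5,fy=5,interpolation=cv2.INTER_CUBIC) for x in a]
cv2.imwrite('pics/v9.png',np.hstack(c))
E
```

```text
tool_pos: [573.6, -81.9, 247.8]
force: [-0.0, -1.7, 0.9]
stop shift [-0.38654223 60.73849041]
stop shift [-1.67212003 55.63576901]
[ 38.8 -90.2] [ 0.1 -1.   1.2]
```

View pics/v9.png

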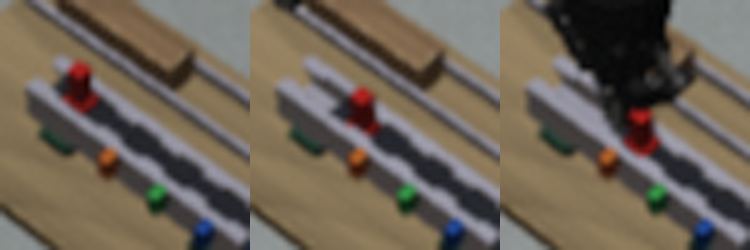

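The third panel shows the button past the orange clip by about 10 mm and still sliding, so it has not popped. I measure the hole centres numerically from the dark slot's width along the tube.

Run:
```python
from h import *
th=.14;R=np.array([[np.cos(th),-np.sin(th)],[np.sin(th),np.cos(th)]]);o=np.array([522.6,2.])
ys=np.arange(-165,46,2.);xs=np.arange(22,58,1.)
G=np.array([[*(R@[x,y]+o),66] for y in ys for x in xs])
out=[]
for n,f in(("top","t0"),("scene","s0")):
    im=cv2.imread(f"pics/{f}.png").astype(np.float32).max(2)
    uv=proj(n,G).astype(np.float32)
    v=cv2.remap(im,uv[:,:1],uv[:,1:],cv2.INTER_CUBIC).reshape(len(ys),len(xs))
    out.append(np.clip((150-v)/100,0,1).sum(1))
for i,y in enumerate(ys): print(int(y),out[0][i].round(1),out[1][i].round(1),end=" | ")
print()
# fit comb: three 23mm windows at pitch 42
for k in(0,1):
    w=out[k];best=[]
    for c in np.arange(-100,-50,1.):
        inn=np.zeros(len(ys),bool)
        for j in range(3): inn|=abs(ys-c-42*j)<11.5
        rng=(ys>c-20)&(ys<c+104)&(ys<35)
        best.append((w[inn&rng].mean()-w[~inn&rng].mean(),c))
    print(sorted(best)[-5:])
t=cv2.imread("pics/t0.png")[:,:,::-1]
for nm,f in(("g",lambda r,g,b:(g>130)&(r<90)&(b<110)),("b",lambda r,g,b:(b>150)&(r<110)),("o",lambda r,g,b:(r>150)&(g>70)&(g<150)&(b<70))):
    p,c=cen(t,f,(310,185,345,205));print(nm,p,c,R.T@(ray("top",p,66)[0,:2]-o))
```

```text
-165 0.0 2.5 | -163 0.0 2.6 | -161 0.0 2.6 | -159 0.0 2.8 | -157 0.1 3.9 | -155 5.4 6.8 | -153 10.2 11.2 | -151 12.2 15.8 | -149 11.7 18.8 | -147 10.4 19.6 | -145 10.6 20.1 | -143 12.3 21.8 | -141 15.4 23.6 | -139 13.6 24.1 | -137 6.2 23.2 | -135 1.6 22.5 | -133 2.5 22.1 | -131 3.6 21.6 | -129 3.5 20.8 | -127 3.3 18.7 | -125 3.7 15.0 | -123 2.5 11.8 | -121 2.4 11.6 | -119 4.0 15.2 | -117 8.8 20.2 | -115 14.7 22.4 | -113 16.9 21.8 | -111 17.3 21.4 | -109 17.1 21.2 | -107 17.3 21.2 | -105 17.7 20.7 | -103 17.3 19.6 | -101 16.2 18.1 | -99 13.4 16.4 | -97 11.2 15.4 | -95 10.6 15.3 | -93 11.3 15.5 | -91 11.7 15.3 | -89 11.9 15.3 | -87 11.2 15.2 | -85 11.0 15.3 | -83 11.5 16.9 | -81 13.0 19.1 | -79 14.6 20.6 | -77 15.8 21.3 | -75 16.3 21.8 | -73 16.6 22.0 | -71 16.7 22.0 | -69 16.9 21.9 | -67 16.9 21.8 | -65 17.2 21.6 | -63 17.9 21.2 | -61 17.7 19.8 | -59 16.3 17.8 | -57 13.5 16.1 | -55 11.9 15.4 | -53 11.6 15.2 | -51 11.2 14.9 | -49 10.4 14.9 | -47 10.6 14.8 | -45 10.6 14.8 | -43 10.5 15.5 | -41 10.9 17.0 | -39 12.4 19.0 | -37 14.6 20.6 | -35 16.8 21.5 | -33 17.2 22.0 | -31 17.0 22.0 | -2
[... 457 characters left out ...]
6 15.9 | 33 11.6 15.4 | 35 11.3 14.8 | 37 11.3 14.6 | 39 11.2 15.0 | 41 11.7 19.5 | 43 12.4 26.3 | 45 15.5 30.9 | 
[(np.float32(4.417406), np.float64(-66.0)), (np.float32(4.7210026), np.float64(-70.0)), (np.float32(4.827895), np.float64(-67.0)), (np.float32(4.986514), np.float64(-68.0)), (np.float32(5.0332394), np.float64(-69.0))]
[(np.float32(4.87632), np.float64(-73.0)), (np.float32(5.2170067), np.float64(-69.0)), (np.float32(5.2739773), np.float64(-72.0)), (np.float32(5.4441967), np.float64(-71.0)), (np.float32(5.454316), np.float64(-70.0))]
g [327.4 195.2] 5 [ 68.49817071 -27.79659276]
b [315.5 197.5] 8 [66.71908704 17.84282253]
o [339.77777778 193.33333333] 9 [ 68.36179717 -74.97342692]
```

The hole is centred at jig y≈-69.5 and the button is at about -69, so it is about to pop or has just popped. I test in 1 mm steps.

```bash
python3 -m creep '[1,0,-0.01,0,0,0,0,1,0,-0.01,0,0,0,0]' | grep -E 'pos|^force'
python3 -m creep '[1,0,-0.005,0,0,0,0,1,0,-0.005,0,0,0,0]' | grep -E 'pos|^force'
```

```text
tool_pos: [573.5, -81.5, 247.8]
force: [1.1, -4.3, 0.6]
tool_pos: [573.5, -81.3, 247.8]
force: [0.5, -7.0, -0.5]
```

The force climbs (7 N) with almost no movement, so the shoulder is up in the hole. I back off and go behind the batten.

```bash
python3 -m creep '[1,0,0.05,0,0,0,0,1,0,0.3,-0.2,0,0,0,1,-0.3,0.7,-0.4,0,0,0,1,-0.85,0.85,-0.4,0,0,0,1,-0.85,0.85,-0.4,0,0,0]' | grep -E 'time|pos|^force'
python3 -m creep '[1,0,0.5,0,0,0,0,1,0,0.82,0.2,0,0,0,1,0,0.82,0.5,0,0,0,1,0,0.82,0.6,0,0,0,1,0,0.82,0.6,0,0,0]' | grep -E 'time|pos|^force'
python3 b.py | tail -1; python3 m.py
python3 - <<'E'
from h import *
th=.14;R=np.array([[np.cos(th),-np.sin(th)],[np.sin(th),np.cos(th)]]);o=np.array([522.6,2.])
r=bot.state()["tcp_rot"];print(r)
E
```

```text
time: 12.8
tool_pos: [497.3, -179.7, 287.9]
force: [-0.7, 0.4, -0.8]
time: 13.3
tool_pos: [512.3, -256.9, 226.4]
force: [0.6, 0.2, 0.7]
N [338.93 200.51] 2397.4 [317.81 190.41] 1216.8000000000002 jig [ 39.1 -67.5] z 83.2 [ 36.8 -66.7] [ 40.3 -67. ]
stop shift [ 0.24009923 61.14766822]
stop shift [-0.334738   55.48736154]
[ -45.5 -255.5] [ 0.2  1.1 -0. ]
[3.13323815e+00 2.22321720e-01 2.33212958e-03]
```

```bash
python3 -m creep '[1,0,0,0.15,0,0,0,1,0,-0.05,0.15,0,0,0,1,0,-0.12,0.15,0,0,0,1,0,-0.24,0.15,0,0,0,1,0,-0.36,0.15,0,0,0,1,0,-0.48,0.15,0,0,0,1,0,-0.58,0.15,0,0,0,1,0,-0.6,0.15,0,0,0]' | grep -E 'time|pos|^force'
python3 - <<'E'
from h import *
a=snap("scene","pics/s4.png");t=snap("top","pics/t4.png")
s0=cv2.imread("pics/s0.png")[:,:,::-1]
th=.14;R=np.array([[np.cos(th),-np.sin(th)],[np.sin(th),np.cos(th)]]);o=np.array([522.6,2.])
# profile along trough axis at batten top height, red-ish wood vs board: print gray
ys=np.arange(-240,150,6.)
for n,im in(("scene",s0),("scene",a),("top",t)):
    uv=proj(n,[[*(R@[-45,y]+o),52] for y in ys]).astype(np.float32)
    v=cv2.remap(im.astype(np.float32),uv[:,:1],uv[:,1:],cv2.INTER_LINEAR)[:,0]
    print(n,[(int(y),int(p[0]),int(p[2])) for y,p in zip(ys,v)][::2])
E
```

```text
time: 14.3
tool_pos: [504.2, -196.9, 212.9]
force: [-0.4, -1.4, 1.3]
scene [(-240, 126, 97), (-228, 92, 67), (-216, 124, 74), (-204, 121, 72), (-192, 118, 70), (-180, 122, 73), (-168, 126, 75), (-156, 127, 75), (-144, 127, 75), (-132, 125, 75), (-120, 126, 75), (-108, 123, 75), (-96, 48, 27), (-84, 88, 69), (-72, 85, 67), (-60, 86, 66), (-48, 90, 69), (-36, 89, 70), (-24, 84, 65), (-12, 91, 69), (0, 94, 71), (12, 92, 72), (24, 85, 65), (36, 92, 70), (48, 93, 71), (60, 86, 69), (72, 15, 60), (84, 9, 27), (96, 90, 70), (108, 87, 68), (120, 91, 72), (132, 93, 71), (144, 89, 66)]
scene [(-240, 131, 102), (-228, 91, 69), (-216, 89, 68), (-204, 32, 30), (-192, 32, 30), (-180, 92, 56), (-168, 127, 75), (-156, 124, 74), (-144, 123, 73), (-132, 127, 75), (-120, 132, 79), (-108, 132, 79), (-96, 131, 78), (-84, 130, 78), (-72, 129, 77), (-60, 88, 55), (-48, 66, 48), (-36, 93, 73), (-24, 86, 67), (-12, 94, 73), (0, 98, 74), (12, 96, 75), (24, 88, 67), (36, 95, 73), (48, 97, 74), (60, 93, 72), (72, 91, 71), (84, 90, 69), (96, 94, 72), (108, 90, 71), (120, 95, 75), (132, 21, 76), (144, 6, 26)]
top [(-240, 112, 91), (-228, 107, 89), (-216, 103, 85), (-204, 98, 80), (-192, 92, 77), (-180, 79, 64), (-168, 63, 51), (-156, 49, 45), (-144, 45, 55), (-132, 155, 90), (-120, 163, 96), (-108, 167, 97), (-96, 163, 99), (-84, 163, 95), (-72, 161, 95), (-60, 150, 88), (-48, 166, 105), (-36, 166, 104), (-24, 163, 100), (-12, 163, 100), (0, 163, 102), (12, 163, 103), (24, 162, 101), (36, 160, 98), (48, 158, 98), (60, 158, 98), (72, 160, 101), (84, 161, 101), (96, 160, 102), (108, 163, 102), (120, 165, 104), (132, 180, 112), (144, 18, 128)]
```

The batten rides ahead of the finger, its front at jig y≈-61 and the stop at about 135, so some 195 mm remain.

```bash
python3 -m creep '[1,0,-0.12,0,0,0,0,1,0,-0.24,0,0,0,0,1,0,-0.36,0,0,0,0,1,0,-0.48,0,0,0,0,1,0,-0.6,0,0,0,0,1,0,-0.72,0,0,0,0,1,0,-0.84,0,0,0,0,1,0,-0.96,0,0,0,0]' | grep -E 'time|pos|^force'
python3 -m creep '[1,0,-0.12,0,0,0,0,1,0,-0.24,0,0,0,0,1,0,-0.36,0,0,0,0,1,0,-0.48,0,0,0,0,1,0,-0.6,0,0,0,0,1,0,-0.72,0,0,0,0,1,0,-0.82,0,0,0,0,1,0,-0.85,0,0,0,0]' | grep -E 'time|pos|^force'
python3 - <<'E'
from h import *
a=snap("scene","pics/s5.png")
th=.14;R=np.array([[np.cos(th),-np.sin(th)],[np.sin(th),np.cos(th)]]);o=np.array([522.6,2.])
ys=np.arange(60,156,3.)
uv=proj("scene",[[*(R@[-45,y]+o),52] for y in ys]).astype(np.float32)
v=cv2.remap(a.astype(np.float32),uv[:,:1],uv[:,1:],cv2.INTER_LINEAR)[:,0]
print([(int(y),int(p[0]),int(p[2])) for y,p in zip(ys,v)]);print(R.T@(bot.state()["tool_pos"][:2]-o))
E
```

```text
time: 15.2
tool_pos: [490.7, -102.4, 212.7]
force: [0.1, -0.7, -0.4]
time: 16.0
tool_pos: [478.8, -18.0, 212.8]
force: [0.6, -0.5, 0.2]
[(60, 132, 79), (63, 131, 78), (66, 132, 78), (69, 132, 78), (72, 132, 78), (75, 132, 78), (78, 132, 78), (81, 132, 78), (84, 131, 78), (87, 131, 78), (90, 131, 78), (93, 131, 78), (96, 130, 77), (99, 131, 78), (102, 130, 77), (105, 129, 77), (108, 128, 76), (111, 129, 77), (114, 128, 76), (117, 120, 71), (120, 89, 51), (123, 55, 34), (126, 37, 48), (129, 27, 74), (132, 21, 76), (135, 15, 55), (138, 9, 35), (141, 6, 26), (144, 6, 26), (147, 20, 32), (150, 56, 51), (153, 88, 69)]
[-46.14783144 -13.87300633]
```

Front end at about 120, about 15 mm to go. I take fine steps from here.

```bash
python3 -m creep '[1,0,-0.03,0,0,0,0,1,0,-0.06,0,0,0,0,1,0,-0.08,0,0,0,0,1,0,-0.08,0,0,0,0]' | grep -E 'time|pos|^force'
python3 -m creep '[1,0,-0.01,0,0,0,0,1,0,-0.02,0,0,0,0,1,0,-0.02,0,0,0,0]' | grep -E 'pos|^force'
python3 -m creep '[1,0,-0.01,0,0,0,0,1,0,-0.02,0,0,0,0,1,0,-0.02,0,0,0,0]' | grep -E 'pos|^force'
```

```text
time: 16.45
tool_pos: [477.8, -11.3, 212.7]
force: [-0.2, 0.1, -0.8]
tool_pos: [477.5, -9.3, 212.7]
force: [0.4, 0.3, -0.6]
tool_pos: [477.2, -7.2, 212.7]
force: [-0.3, -0.2, -0.3]
```

```bash
python3 -m creep '[1,0,-0.01,0,0,0,0,1,0,-0.02,0,0,0,0,1,0,-0.02,0,0,0,0]' | grep -E 'pos|^force'
python3 -m creep '[1,0,-0.01,0,0,0,0,1,0,-0.015,0,0,0,0,1,0,-0.015,0,0,0,0]' | grep -E 'pos|^force'
```

```text
tool_pos: [476.9, -5.2, 212.7]
force: [1.0, 0.1, -0.3]
tool_pos: [476.7, -3.8, 212.7]
force: [-0.0, -0.9, 0.4]
```

```bash
python3 -m creep '[1,0,-0.01,0,0,0,0,1,0,-0.015,0,0,0,0,1,0,-0.015,0,0,0,0]' | grep -E 'pos|^force'
python3 m.py
```

```text
tool_pos: [476.5, -2.4, 212.7]
force: [0.4, 0.2, 0.3]
stop shift [-0.41174793 61.43303208]
stop shift [-1.13383224 55.68701399]
[-46.2   2.1] [ 0.4 -0.5  0.6]
```

```bash
python3 -m creep '[1,0,-0.01,0,0,0,0,1,0,-0.01,0,0,0,0]' | grep -E 'pos|^force'
python3 -m creep '[1,0,-0.01,0,0,0,0,1,0,-0.01,0,0,0,0]' | grep -E 'pos|^force'
```

```text
tool_pos: [476.5, -1.9, 212.8]
force: [1.1, -4.5, 0.6]
tool_pos: [476.4, -1.5, 212.8]
force: [1.0, -9.5, -0.3]
```

```bash
python3 -m creep '[1,0,-0.01,0,0,0,0,1,0,-0.01,0,0,0,0]' | grep -E 'pos|^force'
python3 -m creep '[1,0,-0.01,0,0,0,0,1,0,-0.01,0,0,0,0]' | grep -E 'pos|^force'; python3 m.py
```

```text
tool_pos: [476.3, -1.2, 212.9]
force: [2.8, -14.7, 1.9]
tool_pos: [476.2, -0.8, 212.9]
force: [3.2, -18.8, 0.2]
stop shift [ 2.03174695 61.00982716]
stop shift [-0.64765763 55.74041757]
[-46.3   3.7] [  4.1 -19.9   1.6]
```

There is firm contact at about 19 N and the stop did not move, so both the lock and the abutment are confirmed. I retreat.

```bash
python3 -m creep '[1,0,0.02,0,0,0,0,1,0,0.04,0,0,0,0,1,0,0.15,0,0,0,0,1,0,0.4,0,0,0,0,1,0,0.4,-0.4,0,0,0,1,0,0.8,-0.9,0,0,0,1,0,0.8,-0.9,0,0,0,1,0,0.8,-0.9,0,0,0]' | grep -E 'time|pos|^force'
python3 m.py; python3 b.py|tail -1
python3 - <<'E'
from h import *
th=.14;R=np.array([[np.cos(th),-np.sin(th)],[np.sin(th),np.cos(th)]]);o=np.array([522.6,2.])
a=cv2.imread("pics/last_scene.png")[:,:,::-1]
ys=np.arange(-6,156,3.)
for x in(-53,-37):
    uv=proj("scene",[[*(R@[x,y]+o),52] for y in ys]).astype(np.float32)
    v=cv2.remap(a.astype(np.float32),uv[:,:1],uv[:,1:],cv2.INTER_LINEAR)[:,0]
    print([(int(y),int(p[0]),int(p[2])) for y,p in zip(ys,v) if y<30 or y>110])
E
```

```text
time: 19.75
tool_pos: [487.6, -79.5, 304.4]
force: [-0.4, 0.8, -0.2]
stop shift [ 0.29110465 61.09728713]
stop shift [-0.94158117 55.57661837]
[-46.5 -73.9] [ 0.1  1.1 -1. ]
 ** On entry to DLASCL parameter number  4 had an illegal value
[(-6, 130, 129), (-3, 134, 134), (0, 134, 133), (3, 136, 136), (6, 137, 136), (9, 136, 133), (12, 138, 132), (15, 134, 109), (18, 132, 93), (21, 128, 80), (24, 127, 76), (27, 126, 75), (111, 126, 74), (114, 126, 75), (117, 126, 75), (120, 126, 74), (123, 119, 75), (126, 91, 77), (129, 47, 82), (132, 23, 77), (135, 13, 53), (138, 10, 29), (141, 9, 27), (144, 9, 28), (147, 18, 34), (150, 79, 85), (153, 120, 120)]
[(-6, 142, 91), (-3, 142, 91), (0, 141, 90), (3, 141, 90), (6, 141, 90), (9, 142, 91), (12, 141, 89), (15, 137, 84), (18, 131, 78), (21, 132, 79), (24, 127, 75), (27, 128, 75), (111, 134, 80), (114, 135, 81), (117, 135, 82), (120, 137, 84), (123, 128, 80), (126, 95, 81), (129, 52, 83), (132, 22, 79), (135, 14, 56), (138, 9, 35), (141, 9, 28), (144, 8, 27), (147, 28, 35), (150, 86, 62), (153, 125, 82)]b.py:5: RuntimeWarning: invalid value encountered in divide
  v,u=np.mgrid[y0:y1,x0:x1];return np.array([(u*k).sum(),(v*k).sum()])/k.sum(),k.sum()
Traceback (most recent call last):
  File "b.py", line 10, in <module>
    P=tri([("top",a),("scene",b)]);print(tag,a.round(2),n,b.round(2),m,"jig",(R.T@(P[:2]-o)).round(1),"z",P[2].round(1),(R.T@(ray("top",a,95)[0,:2]-o)).round(1),(R.T@(ray("scene",b,85)[0,:2]-o)).round(1))
  File "h.py", line 22, in tri
    return np.linalg.lstsq(np.array(A),np.array(B),rcond=None)[0]
           ~~~~~~~~~~~~~~~^^^^^^^^^^^^^^^^^^^^^^^^^^^^^^^^^^^^
numpy.linalg.LinAlgError: SVD did not converge in Linear Least Squares
```

The wood now runs straight into the blue with no dark gap, and the tube has not shifted. I hand in.

```bash
python3 -c "
from rig import finish_job
print(finish_job())"
```

```text
the job is handed in; nothing more can be done
None
```

I handed the job in at about 20 s: the tube locked at the orange-clip hole (a 19 N push on the stop didn't move it), and the batten rests against the stop with no visible gap; the rig gave no verdict.

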